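# Clamp the jar rack and twist open the plum jar

## Robot

A 7-joint arm with a two-finger parallel gripper is mounted at the origin on the work surface. World frame = base frame: x ahead of the robot, y to its left, z up, the work surface at z = 0. Lengths are in m, angles in rad, forces in N, time in s.
With the tool pointing down it reaches from about 0.425 to 0.825 m from the base axis. Payload 3.6 kg.
Tool frame: the origin (TCP) lies where the fingers leave the gripper's body, on its centre line; the fingertips stand 73 mm ahead of it and the grasp point (between the pads) lies 54 mm ahead of it; x points along the fingers, y is the direction in which the jaws open and shut, and the axes are right-handed (so a half turn about x gives the same grasp; the last joint's range is limited). The gripper opens to 85 mm and grips with 20 to 120 N. Pads are 22 mm wide; open, the fingers measure 114 mm over their backs; the gripper's body (76 mm by 85 mm) begins 54 mm behind the grasp point. The pads swing forward as they close: fully open they stand 13 mm farther back than shut.
Start: joints at [-1.308, 0.615, -0.013, 1.423, 0.008, 1.103, -0.04], TCP at [0.185, 0.623, 0.304] pointing down, gripper open.
Joint ranges: [-3.12, 3.12], [-0.3, 2.06], [-1.34, 1.32], [0.26, 2.42], [-1.36, 4.5], [0.01, 1.98], [-2.84, 2.84]. Speed limits (rad/s): [2.79, 2.79, 3.14, 3.14, 3.14, 3.14, 3.14].

## Interface

Orientations are given as a unit quaternion [x, y, z, w].
In Python, from station import arm, snapshot, camera_info, ticket gives the robot as it stands. Calls block until the motion is done:
- arm.movep(position, orientation): joint-space move of the TCP to a pose.
- arm.line_to(position, velocity=0.15, ori=None): straight line of the TCP; ori=None keeps the orientation; velocity is the mean speed in m/s.
- arm.move_j(angles): joint-space move.
- arm.move_gripper(opening, effort=None): opening from 0.0 (shut) to 1.0 (fully open); effort is the grip in N (None keeps the last); returns when the fingers have stopped.
- arm.pause(seconds).
- arm.ik(position, orientation): joint angles nearest the present ones, or None.
- snapshot(name): name is "scene" or "top"; returns the picture (384x512x3 uint8, blue, green, red); there is no depth.
- camera_info(name): a dict with "fx", "fy", "cx", "cy" (pixels), "dist_coeffs" ([k1, k2, p1, p2, k3] as OpenCV has them; the pictures are not rectified), "R" (3x3) and "t" (3): a world point X has camera coordinates R X + t. Camera axes: x right, y down, z forward; pixel columns grow to the right and rows downward; lengths in m; the calibration is good to about 2 mm. A picture is of the moment at which its call begins. camera_info takes no time and is no camera call.
A pose or a line that the arm cannot do raises arm.MotionError and nothing moves.
- ticket.finish_job(): hands the job in, once; it reports no verdict.
Readings, each from a call of its own:
- arm.read_time(): time.
- arm.read_joint_positions(): joint angles.
- arm.read_dq(): joint speeds.
- arm.read_effort(): joint torques, N m.
- arm.read_tool_pos(): TCP position.
- arm.read_eef_rot(): TCP orientation.
- arm.read_ft_force(): force on the tool from outside, world axes, zero at the start.
- arm.read_wrist_torque(): the same for the moment, N m.
- arm.read_opening(): opening from 0.0 (shut) to 1.0 (fully open).
Only numpy, scipy, OpenCV 4.12 (cv2) and the standard library are available. Lean on these libraries where they do the work, as an engineer would, in place of code of your own. Each camera call takes 0.05 s, during which the arm holds its last target. There are 200 camera calls.

## Task

Two square jars of pickled plums stand in the steel jar rack; open the wide-mouthed one, the jar with the larger cap. First swing the rack's hinged hold-down frame down over the jars and press its front edge until the catch snaps and holds it shut by itself, so that the jar cannot turn or come up; then grip the tight cap, turn it anticlockwise (seen from above) until its threads let go, about a quarter turn, stop turning there and lift it straight off the neck. Finish still holding the cap level, clear of the glass, about 2 cm above the jar's mouth, with the frame latched, both jars in their pockets and nothing else on the counter disturbed.

Things in the scene. Friction and masses are not known exactly. Their poses are not given: they have to be found in the camera images.
- rack: Fixed sheet-steel jar rack, 170 mm deep (its x) by 216 wide (y). Two open square pockets, centres at y = +53 and -53 mm, walls 52 mm high, floor 3 mm up, a jar in each. Origin: underside, midway between the pockets; x points away from its front. At front centre (x = -83 mm) stands the catch: a leaf spring 36 mm wide, nose top 96 mm up, which gives 3 mm outward as the frame's lip passes.
- frame (a joint): Angle (rad) of the hold-down frame, a 3 mm plate with two 79 x 74 mm openings for necks and caps, hinged along the rack's rear. 0 = shut and latched; grows as the front edge rises; starts 0.5 to 1.0. Stays where it is left: 1 to 3 N at the front edge swings it. The last 0.07 rad take about 8 N (at most 12) down, it snaps under the catch and stops at 0 (25 N there is harmless).
- frame_press (a point): The point to press: on the top face of the frame's front rail, midway along it, 122 mm from the hinge line; moves with the frame, z axis = normal of the top face. The rail is flat, 35 mm deep across the full width, from 15 mm behind this point to the rolled lip 20 mm in front of it. Shut, its top is 87.5 mm above the counter.
- frame_hinge (a point): Fixed point in the middle of the hinge line, 86 mm above the counter, axes as the rack's. The frame turns about its y axis.
- jar: The jar to open: square clear glass, 90 x 90 mm, shoulders 80 mm high, 0.4 to 0.8 kg, round neck 52 mm across, rim 105.5 mm above its underside. Origin: centre of the underside, z up. Stands in either pocket with 1.5 mm play; the pocket keeps it from turning, the shut frame from rising.
- cap: Its cap: steel, 64 mm across, 18 mm high. Origin: centre of its lower edge, z up; starts tight, x along the jar's x, lower edge 95 mm above the counter, 7.5 mm above the shut frame. Three lugs: takes 0.3 to 0.6 N m to loosen, rises up to 3 mm as it turns anticlockwise (+ about z), comes straight up between 1.25 and 1.9 rad of turn (aim at 1.55); before, the lugs hold it. Stays if let go.
- cap_edge (a point): A point on the top of the cap, 30 mm from its axis along the cap's x axis; it shows how far the cap has been turned.
- small_jar: The other jar, to be left alone: same square glass body, narrower steel cap 48 mm across whose top is 105 mm above its underside. Origin: centre of the underside. One piece.
- tin: Bystander: small brass-coloured tin, 54 mm across, 62 mm high, beside the rack. Origin: centre of the underside.
- bowl: Bystander: small steel bowl, 90 mm across, 36 mm high, on the rack's other side. Origin: centre of the underside.
- squeeze_bottle: Bystander: clear squeeze bottle of dark sauce, 56 mm across, 185 mm high. Origin: centre of the underside.
- tongs: Bystander: steel serving tongs lying flat, 230 mm long. Origin: about their middle, on the counter.
- paddle: Bystander: white plastic rice paddle lying flat, 208 mm long. Origin: about its middle, on the counter.
- tub: Bystander: open clear plastic tub, 130 by 170 mm, 75 mm high. Origin: centre of the underside.
There are look-alikes about, which are no part of the job. Leave any pink look-alike of the cap alone.

How it is judged:
By the outcome, as a careful person would: the job done as asked, in the order asked, and still so for the second after the job is handed in, while the arm keeps its last pose, push and grip.
It also fails if it takes over 61 s, if anything falls off the work surface, if the arm or the gripper's body presses on something with over 40 N, if the wrist force passes 120 N, or if a joint passes its speed limit or range.

## Working session

There is one attempt and no reset: what is moved stays moved. The work goes in short steps, each a Python script; the robot and the scene stay as the last script left them, time stands still between calls to the robot, and variables do not carry over. Pictures are saved under pics/ and viewed, about 8 in all and at most 12, crops included, and the job is handed in when it is done.

```bash
mkdir -p pics; ls; python3 - <<'E'
from station import arm,snapshot,camera_info
import cv2
for n in("scene","top"):
    cv2.imwrite(f"pics/{n}0.png",cv2.resize(snapshot(n),(800,600),interpolation=cv2.INTER_CUBIC)); c=camera_info(n); print(n,c)
print(arm.read_eef_rot(),arm.read_tool_pos(),arm.read_time(),arm.read_ft_force())
E
```

```text
pics
scene {'fx': 398.6696610052135, 'fy': 398.6696610052135, 'cx': 258.7198287870874, 'cy': 193.79737183880584, 'dist_coeffs': array([0.0446736, 0.       , 0.       , 0.       , 0.       ]), 'R': array([[-0.85901727,  0.51192142,  0.00507846],
       [ 0.40297024,  0.68224628, -0.61004507],
       [-0.3157599 , -0.52199279, -0.79235044]]), 't': array([ 0.4181071 , -0.11805232,  1.58972219])}
top {'fx': 464.26915172716434, 'fy': 464.26915172716434, 'cx': 254.36562619288364, 'cy': 191.98220179874667, 'dist_coeffs': array([-0.1773435,  0.       ,  0.       ,  0.       ,  0.       ]), 'R': array([[-0.00431634, -0.99998988,  0.00127183],
       [-0.97828806,  0.00395913, -0.20721197],
       [ 0.20720484, -0.00213862, -0.97829524]]), 't': array([0.00580044, 0.52736092, 1.37164291])}
[ 0.10089443  0.6998674  -0.10254315  0.69963622] [0.18494218 0.62258888 0.30283665] 0.1 [ 0.09584493  0.22965135 -0.27407751]
```

View pics/scene0.png

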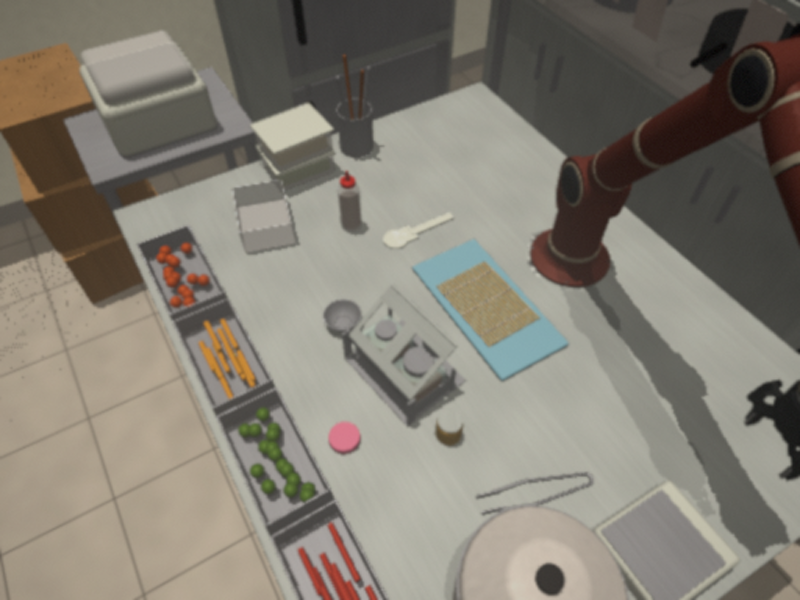

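View pics/top0.png

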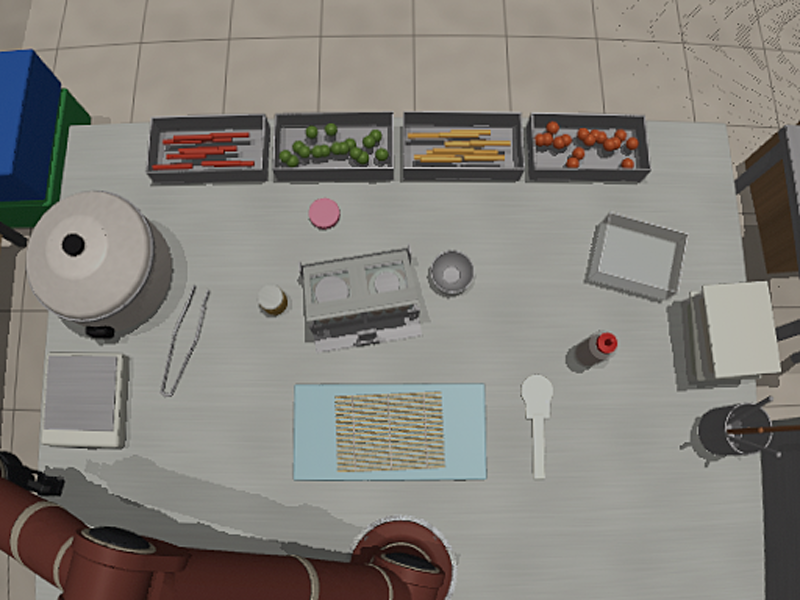

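The scene view shows the rack around (405,355) with its frame raised. The top view shows it around (363,300), slightly yawed, with the larger cap apparently on the left (330,290). Next I'll look at crops of both.

```bash
python3 - <<'E'
from station import snapshot
import cv2,numpy as np
a=snapshot("top"); cv2.imwrite("pics/top_raw.png",a)
b=snapshot("scene"); cv2.imwrite("pics/scene_raw.png",b)
A=cv2.resize(a[150:230,185:281],(768,640)[:2],interpolation=cv2.INTER_CUBIC)[:600]
B=cv2.resize(b[180:275,205:305],(600,570),interpolation=cv2.INTER_CUBIC)
cv2.imwrite("pics/topc.png",A);cv2.imwrite("pics/scenec.png",B)
E
```

```text
(no output)
```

View pics/topc.png

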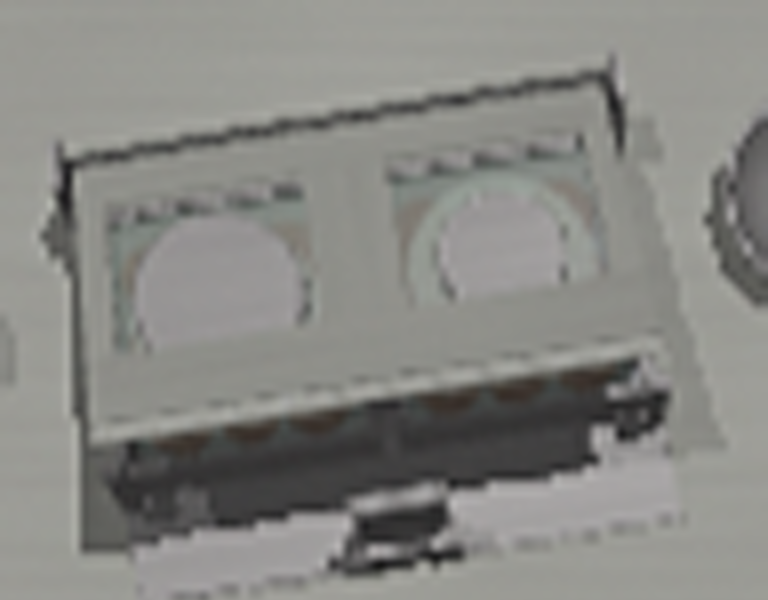

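View pics/scenec.png

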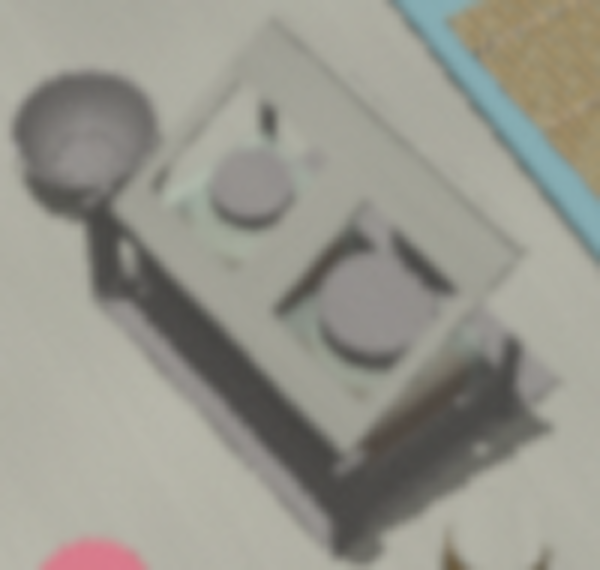

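The larger cap is in the left (+y, tin side) pocket. In the top crop it is at about (219,297) and the small cap at about (503,255), with the frame front lip from (92,443) to (660,342) and the catch at (400,490). In the scene crop the large cap top is at about (380,302), the small one at about (252,186), and the front lip runs from (275,20) to (522,255). Now I'll fit the rack pose and the frame angle jointly.

```bash
cat > h.py <<'E'
import numpy as np,cv2
from scipy.optimize import least_squares
from scipy.spatial.transform import Rotation as Ro
from station import arm,snapshot,camera_info
def proj(n,X):
    c=camera_info(n);K=np.array([[c['fx'],0,c['cx']],[0,c['fy'],c['cy']],[0,0,1]])
    return cv2.projectPoints(np.atleast_2d(X).astype(float),cv2.Rodrigues(c['R'])[0],c['t'],K,c['dist_coeffs'])[0][:,0]
def W(p,r):
    r=np.atleast_2d(r).astype(float);c,s=np.cos(p[2]),np.sin(p[2])
    return np.c_[p[0]+c*r[:,0]-s*r[:,1],p[1]+s*r[:,0]+c*r[:,1],r[:,2]]
def quat(yaw,tilt=0):  # tool x down, jaw (y) axis at world yaw; tilt about the jaw axis
    y=np.array([np.cos(yaw),np.sin(yaw),0]);x=np.array([0,0,-1.]);R=np.c_[x,y,np.cross(x,y)]
    return (Ro.from_rotvec(y*tilt)*Ro.from_matrix(R)).as_quat()
E
cat > fit.py <<'E'
from h import *
T=np.array([[219,297],[503,255],[400,492],[92,443],[660,342],[68,160],[608,75]])/8+[184.5,149.5]
S=np.array([[380,302],[252,186],[275,20],[522,255]])/6+[204.5,179.5]
def model(p):
    th,hx,hw=p[3:6]
    L=lambda d,y:[hx-d*np.cos(th)-.0015*np.sin(th),y,.086+d*np.sin(th)+.0015*np.cos(th)]
    caps=[[0,.053,.113],[0,-.053,.108]]
    t=W(p,caps+[[-.083,0,.096],L(.142,hw),L(.142,-hw),L(p[6],hw),L(p[6],-hw)])
    s=W(p,caps+[L(.142,-hw),L(.142,hw)])
    return proj('top',t),proj('scene',s)
def f(p):
    a,b=model(p);return np.r_[(a-T).ravel(),(b-S).ravel()]
r=least_squares(f,[.6,.1,.1,.7,.062,.105,0],loss='soft_l1')
print(np.round(r.x,4),'\n',np.round(r.fun.reshape(-1,2),2));np.save('rack.npy',r.x)
print('cap',W(r.x,[0,.053,.113]),'R',np.hypot(*r.x[:2]))
E
python3 fit.py
```

```text
[ 0.5406  0.0769  0.1637  0.5534  0.0662  0.1023 -0.0031] 
 [[ 0.04 -0.05]
 [-0.09 -0.25]
 [-0.23  0.9 ]
 [ 0.11 -0.41]
 [ 0.38  0.4 ]
 [ 0.46  0.19]
 [-0.84 -0.07]
 [-0.34  0.4 ]
 [-0.06 -0.3 ]
 [-0.62 -0.16]
 [ 0.5   0.29]]
cap [[0.5320092  0.12920097 0.113     ]] R 0.5460897850089889
```

The fit is tight, with residuals under 1 px. The frame angle is about 0.55 rad, the rack is at (0.541, 0.077) with yaw 0.164, and the cap is at (0.532, 0.129), within reach. Next I'll plan the IK and joint-7 travel, then go above the press point.

```bash
python3 - <<'E'
from h import *
p=np.load('rack.npy');yaw=p[2]
cap=W(p,[0,.053,.113])[0]
for a in np.arange(0,np.pi,np.pi/6):
    o=[]
    for flip in(0,np.pi):
      for d in(0,1.6):
        j=arm.ik([cap[0],cap[1],.18],quat(yaw+a+d+flip)); o.append(None if j is None else round(j[6],2))
    print(round(yaw+a,2),o)
arm.move_gripper(0.0)
pos=arm.read_tool_pos();arm.line_to([pos[0],pos[1],.40],.25)
th=p[3];hx=p[4]
P=W(p,[hx-.122*np.cos(th)-.0015*np.sin(th),0,.086+.122*np.sin(th)+.0015*np.cos(th)])[0]
for q in(yaw+np.pi/2,yaw-np.pi/2):
    j=arm.ik([P[0],P[1],.38],quat(q)); print(q,None if j is None else np.round(j,2))
q=min((yaw+np.pi/2,yaw-np.pi/2),key=lambda q:9 if (j:=arm.ik([P[0],P[1],.38],quat(q))) is None else abs(j[6]))
arm.movep([P[0],P[1],.38],quat(q))
arm.line_to([P[0],P[1],P[2]+.073+.03],.15)
print(P,q,arm.read_tool_pos(),arm.read_ft_force(),arm.read_time(),arm.read_joint_positions())
a=snapshot("scene")
cv2.imwrite("pics/s1.png",cv2.resize(a[150:300,170:370],(800,600),interpolation=cv2.INTER_CUBIC))
E
```

```text
0.16 [np.float64(0.15), np.float64(1.41), np.float64(2.61), np.float64(-1.11)]
0.69 [np.float64(0.57), np.float64(1.81), np.float64(-1.8), np.float64(-0.67)]
1.21 [np.float64(0.99), np.float64(2.22), np.float64(-1.27), np.float64(-0.25)]
1.73 [np.float64(1.39), np.float64(2.63), np.float64(-1.14), np.float64(0.17)]
2.26 [np.float64(1.79), np.float64(-1.77), np.float64(-0.7), np.float64(0.59)]
2.78 [np.float64(2.2), np.float64(-1.24), np.float64(-0.27), np.float64(1.01)]
1.7345003542107618 [-0.36  0.33  0.24  1.71 -0.09  1.11  1.64]
-1.4070922993790314 [-0.72  0.39  0.78  1.72 -0.3   1.15 -1.26]
[0.50279975 0.0706579  0.15139332] -1.4070922993790314 [0.50339851 0.07058954 0.25515498] [-0.12804261 -0.25917688 -0.4737552 ] 4.7583 [-0.63690386  0.53378648  0.68644608  1.90607978 -0.44164979  0.85504379
 -1.12937876]
```

View pics/s1.png

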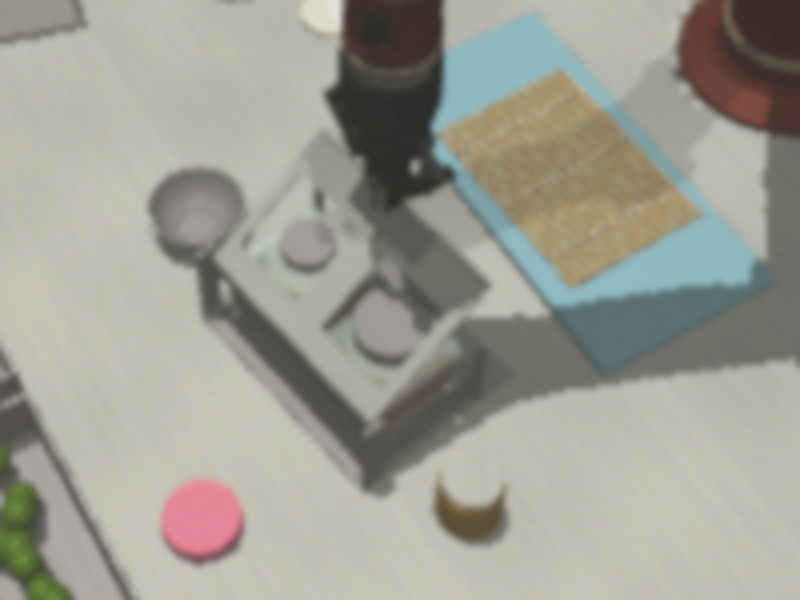

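The closed fingertips (385,200) are over the middle of the front rail and clear of both caps. I'll follow the frame's arc down with a force watch, then press until it latches.

```bash
python3 - <<'E'
from h import *
p=np.load('rack.npy');hx=p[4]
f0=np.array(arm.read_ft_force())
def tgt(th,dz=0):
    P=W(p,[hx-.122*np.cos(th)-.0015*np.sin(th),0,.086+.122*np.sin(th)+.0015*np.cos(th)])[0];P[2]+=.073+dz;return P
arm.line_to(tgt(.58),.06);print(np.round(np.array(arm.read_ft_force())-f0,1))
for th in np.r_[np.arange(.5,.08,-.07),.1]:
    arm.line_to(tgt(th),.08);f=np.array(arm.read_ft_force())-f0;print(round(th,2),np.round(f,1))
    if np.linalg.norm(f)>25:break
dz=0;th0=.1;f=np.zeros(3)
for k in range(24):
    th=max(0,.09-.01*k); dz=-.001*max(0,k-9)
    arm.line_to(tgt(th,dz),.04);f=np.array(arm.read_ft_force())-f0
    print(k,round(th,2),round(dz,3),np.round(f,1),np.round(arm.read_tool_pos()[2],4))
    if f[2]>16:break
print(arm.read_time())
E
```

```text
[-0.7 -0.1 -1.2]
0.5 [-0.6 -0.2 -0.5]
0.43 [ 0.6 -1.6 -1.2]
0.36 [-0.8 -1.2  0.5]
0.29 [-0.5 -0.3 -0.2]
0.22 [-0.7 -1.2 -1.5]
0.15 [-0.3 -0.8  0. ]
0.1 [-1.  -0.3 -0. ]
0 0.09 -0.0 [-0.4 -0.4 -0.6] 0.1715
1 0.08 -0.0 [-0.  -0.7 -0.8] 0.1703
2 0.07 -0.0 [-1.7 -1.2  7. ] 0.1698
3 0.06 -0.0 [-3.5 -0.5 14.4] 0.1696
4 0.05 -0.0 [-4.  -0.2 22.6] 0.1693
8.475
```

```bash
python3 - <<'E'
from h import *
p=np.load('rack.npy')
print(arm.read_tool_pos(),W(p,[[-.056,0,.087],[-.083,0,.096]]),arm.read_ft_force(),arm.read_wrist_torque())
a=snapshot("top")[140:240,180:290];b=snapshot("scene")[180:280,205:315]
i=np.hstack([cv2.resize(x,(400,364),interpolation=cv2.INTER_CUBIC) for x in(a,b)])
cv2.imwrite("pics/s2.png",i)
E
```

```text
[0.485946   0.0676276  0.16927469] [[0.48539551 0.06778303 0.087     ]
 [0.45875649 0.06338273 0.096     ]] [-3.73034236  0.58675117 23.15199972] [0.15894638 1.30276189 0.01033658]
```

View pics/s2.png

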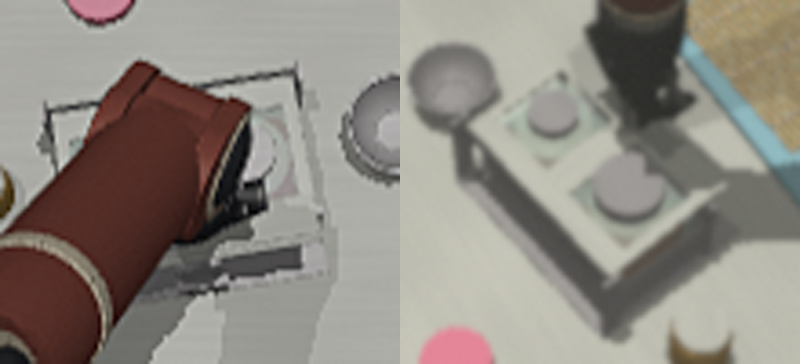

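The frame is almost shut, but 22 N exceeds the stated latch force and the tip height (96 mm) equals the catch nose height. The finger may be sitting on the catch. I'll shift sideways along the rail, clear of the 36 mm catch, and press there.

```bash
python3 - <<'E'
from h import *
p=np.load('rack.npy');hx=p[4]
f0=np.array([-.1,-.3,-.5])
z=.190
c=arm.read_tool_pos();arm.line_to([c[0],c[1],z],.08)
P=W(p,[hx-.122+.004,-.037,0])[0]
arm.line_to([P[0],P[1],z],.08)
arm.line_to([P[0],P[1],.173],.08)
F=[]
for z in np.arange(.172,.1565,-.0007):
    arm.line_to([P[0],P[1],z],.04);f=np.array(arm.read_ft_force())-f0
    m=arm.read_wrist_torque()
    print(round(z,4),np.round(f,1),np.round(m,2),np.round(arm.read_tool_pos()[2],4))
    if f[2]>24:break
print(arm.read_time())
E
```

```text
0.172 [-0.5  0.1  0. ] [-0.02  0.01 -0.02] 0.1722
0.1713 [ 0.5 -0.2  1.2] [-0.01  0.05  0.  ] 0.1714
0.1706 [ 0.1  0.7 -0.5] [ 0.01 -0.07 -0.03] 0.1706
0.1699 [1.  1.  0.1] [ 0.01  0.01 -0.01] 0.1698
0.1692 [ 0.  -0.8  4.7] [0.01 0.18 0.04] 0.1695
0.1685 [-2.   0.1  9.5] [ 0.08  0.47 -0.03] 0.1693
0.1678 [-2.   0.6 13.1] [ 0.06  0.78 -0.01] 0.1692
0.1671 [-3.9  0.8 18.5] [ 0.17  1.1  -0.06] 0.1691
0.1664 [-5.9  1.7 23.3] [ 0.2   1.34 -0.01] 0.169
0.1657 [-6.9  1.5 28.2] [ 0.22  1.64 -0.03] 0.1688
12.4833
```

Still rigid at the same height, so the catch nose isn't the blocker. Either the frame is already shut and the closed fingertips stand about 81 mm out, or the frame is stuck about 0.065 rad open. I'll average the forces, raise the tool, and overlay the frame outline for both angles.

```bash
python3 - <<'E'
from h import *
p=np.load('rack.npy');hx,hw=p[4:6]
F=[];M=[]
for i in range(15): F.append(arm.read_ft_force());M.append(arm.read_wrist_torque());arm.pause(.02)
print(np.mean(F,0),np.mean(M,0),arm.read_opening())
c=arm.read_tool_pos();arm.line_to([c[0],c[1],.25],.2);print(arm.read_time())
a=snapshot("scene");y0,x0=175,205;s=7
I=cv2.resize(a[y0:y0+85,x0:x0+114],None,fx=s,fy=s,interpolation=cv2.INTER_CUBIC)
for th,col in((0,(0,255,0)),(.065,(0,0,255))):
    L=lambda d,y:[hx-d*np.cos(th)-.0015*np.sin(th),y,.086+d*np.sin(th)+.0015*np.cos(th)]
    q=(proj('scene',W(p,[L(0,hw),L(.142,hw),L(.142,-hw),L(0,-hw)]))-[x0-.5,y0-.5])*s
    print(th,np.round(q).tolist()); cv2.polylines(I,[np.round(q).astype(np.int32)],False,col,1)
cv2.imwrite("pics/s3.png",I)
E
```

```text
[-6.79080499  1.07121497 27.79689262] [ 0.22156727  1.65641345 -0.01909456] -0.004530326846814899
13.3083
0 [[400.0, 575.0], [633.0, 400.0], [350.0, 131.0], [121.0, 283.0]]
0.065 [[400.0, 575.0], [635.0, 389.0], [350.0, 120.0], [121.0, 283.0]]
```

View pics/s3.png

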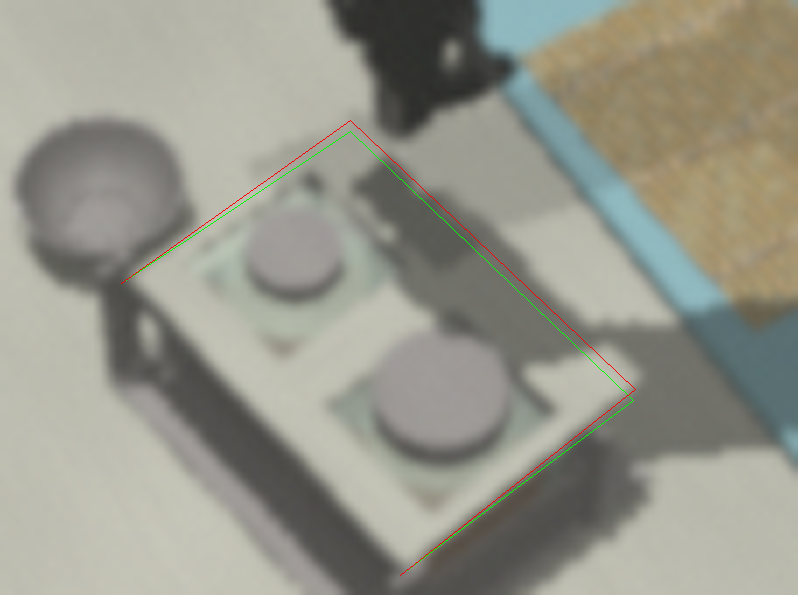

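The overlay is ambiguous: the lip corner shows at (637,372), above both predictions, but the rolled lip itself has height. The force evidence favours shut. To settle it, I'll touch bare counter at a clear spot (about (0.56,-0.24)) with the closed fingertips, which gives their true length directly.

```bash
python3 - <<'E'
from h import *
q=arm.read_eef_rot()
print(proj('top',[.56,-.24,0])*800/512)
arm.line_to([.56,-.24,.25],.35);arm.line_to([.56,-.24,.095],.25)
f0=np.mean([arm.read_ft_force() for i in range(5)],0)
for z in np.arange(.093,.066,-.001):
    arm.line_to([.56,-.24,z],.05);f=np.array(arm.read_ft_force())-f0
    if f[2]>5:break
print(z,f,arm.read_tool_pos());arm.line_to([.56,-.24,.25],.3);print(arm.read_time(),arm.read_joint_positions())
E
```

```text
[[515.51552552 289.57575996]]
0.07199999999999998 [-3.09580382  0.83708613  5.83111799] [ 0.56003326 -0.24005395  0.07279125]
21.3167 [ 0.00402194  0.67579457  0.624804    1.63083701 -0.45460684  0.98654467
 -0.62622599]
```

The closed tip really is 73 mm, so the frame is still about 0.068 rad open, standing at the start of the catch. With the arm out of the way, I'll look closely at the front of the rack.

```bash
python3 - <<'E'
from h import *
a=snapshot("top")[155:230,190:274];b=snapshot("scene")[178:268,208:308]
cv2.imwrite("pics/raw4t.png",snapshot("top"));cv2.imwrite("pics/raw4s.png",snapshot("scene"))
i=np.hstack([cv2.resize(a,(400,357),interpolation=cv2.INTER_CUBIC),cv2.resize(b,(400,360),interpolation=cv2.INTER_CUBIC)[:357]])
cv2.imwrite("pics/s4.png",i)
E
```

```text
(no output)
```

View pics/s4.png

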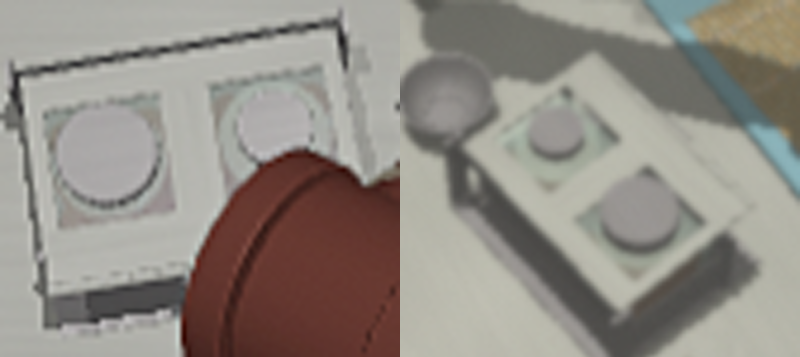

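```bash
python3 - <<'E'
from h import *
p=np.load('rack.npy');hx,hw=p[4:6]
print('meas scene R,L (256.2,190.5)(295.5,229.2) top L (199,215.4)')
for th in(0,.035,.07,.1,.14):
    L=lambda d,y:[hx-d*np.cos(th)-.0015*np.sin(th),y,.086+d*np.sin(th)+.0015*np.cos(th)]
    print(th,np.round(proj('scene',W(p,[L(.142,-hw),L(.142,hw)])),1).tolist(),np.round(proj('top',W(p,L(.142,hw))),1).tolist())
print(arm.read_ft_force(),arm.read_wrist_torque())
E
```

```text
meas scene R,L (256.2,190.5)(295.5,229.2) top L (199,215.4)
0 [[254.5, 193.3], [295.0, 231.6]] [[200.1, 215.6]]
0.035 [[254.5, 192.4], [295.1, 230.8]] [[199.9, 215.4]]
0.07 [[254.5, 191.6], [295.2, 230.0]] [[199.7, 215.0]]
0.1 [[254.4, 190.8], [295.2, 229.4]] [[199.6, 214.7]]
0.14 [[254.2, 189.9], [295.2, 228.5]] [[199.3, 214.2]]
[ 0.09088805 -0.37856503  0.19258473] [-0.00708594 -0.08018483  0.00798486]
```

The image fit also gives about 0.07 rad, so the frame isn't latched. I'll press again at the rail's far end (y = -75 mm), well away from the catch, logging the forces and moments.

```bash
python3 - <<'E'
from h import *
p=np.load('rack.npy')
P=W(p,[.069-.122,-.075,0])[0]
arm.line_to([P[0],P[1],.22],.4);arm.line_to([P[0],P[1],.174],.25)
f0=np.mean([arm.read_ft_force() for i in range(5)],0);m0=np.mean([arm.read_wrist_torque() for i in range(5)],0)
for z in np.r_[.171,np.arange(.1695,.156,-.0012)]:
    arm.line_to([P[0],P[1],z],.08)
    f=np.mean([arm.read_ft_force() for i in range(4)],0)-f0;m=np.mean([arm.read_wrist_torque() for i in range(4)],0)-m0
    print(round(z,4),np.round(f,1),np.round(m,2),np.round(arm.read_tool_pos(),4))
    if f[2]>25:break
print(arm.read_time())
E
```

```text
0.171 [-0.8  1.2 -0.2] [ 0.02 -0.01 -0.02] [ 0.5012 -0.0063  0.172 ]
0.1695 [-0.1  0.2 -0.8] [-0.02  0.02 -0.01] [ 0.5007 -0.0056  0.1698]
0.1683 [-2.2  1.2  8.7] [ 0.14  0.52 -0.05] [ 0.5007 -0.0058  0.1694]
0.1671 [-4.3  1.5 15.8] [ 0.25  0.92 -0.02] [ 0.5007 -0.0058  0.1692]
0.1659 [-6.5  1.6 23.9] [ 0.31  1.4  -0.02] [ 0.5007 -0.0059  0.169 ]
0.1647 [-8.2  2.7 32.4] [0.46 1.86 0.02] [ 0.5007 -0.006   0.1688]
24.1083
```

The height is the same (96 mm) even out there, and the stop is rigid. One more informative press, at the centre but 12 mm further back so that the finger is certainly clear of the nose. The contact height there also shows the slope.

```bash
python3 - <<'E'
from h import *
p=np.load('rack.npy')
c=arm.read_tool_pos();arm.line_to([c[0],c[1],.19],.3)
P=W(p,[.068-.110,0,0])[0]
arm.line_to([P[0],P[1],.19],.3);arm.line_to([P[0],P[1],.172],.2)
f0=np.mean([arm.read_ft_force() for i in range(5)],0);m0=np.mean([arm.read_wrist_torque() for i in range(5)],0)
for z in np.arange(.1705,.153,-.0013):
    arm.line_to([P[0],P[1],z],.08)
    f=np.mean([arm.read_ft_force() for i in range(4)],0)-f0;m=np.mean([arm.read_wrist_torque() for i in range(4)],0)-m0
    print(round(z,4),np.round(f,1),np.round(m,2),np.round(arm.read_tool_pos(),4))
    if f[2]>25:break
print(arm.read_time())
E
```

```text
0.1705 [-0.1  0.4  0.3] [-0.04  0.04 -0.01] [0.4994 0.0696 0.1709]
0.1692 [0.6 0.5 0.1] [-0.08 -0.01 -0.02] [0.4992 0.0701 0.1693]
0.1679 [-1.8 -0.   6.6] [ 0.01  0.33 -0.  ] [0.4994 0.0701 0.1687]
0.1666 [-2.4  0.7 15.3] [0.07 0.87 0.03] [0.4994 0.07   0.1685]
0.1653 [-5.4  0.9 23.7] [ 0.13  1.42 -0.08] [0.4994 0.0699 0.1682]
0.164 [-7.5  1.4 33.7] [ 0.17  1.91 -0.03] [0.4994 0.0698 0.1681]
26.5083
```

The slope matches a tilted frame at about 0.07 rad, blocked hard while 34 N acts on it. I need to see the front and the catch, so I'll move the arm aside and look from the top.

```bash
python3 - <<'E'
from h import *
c=arm.read_tool_pos();arm.line_to([c[0],c[1],.22],.4)
j=arm.read_joint_positions();j=list(j);j[0]+=.75;arm.move_j(j)
print(arm.read_tool_pos(),arm.read_time())
a=snapshot("top");b=snapshot("scene");cv2.imwrite("pics/raw5t.png",a);cv2.imwrite("pics/raw5s.png",b)
A=cv2.resize(a[158:226,188:272],(800,648),interpolation=cv2.INTER_LANCZOS4)[:600]
cv2.imwrite("pics/s5.png",A)
E
```

```text
[ 0.41462145 -0.28862589  0.22138984] 28.1833
```

View pics/s5.png

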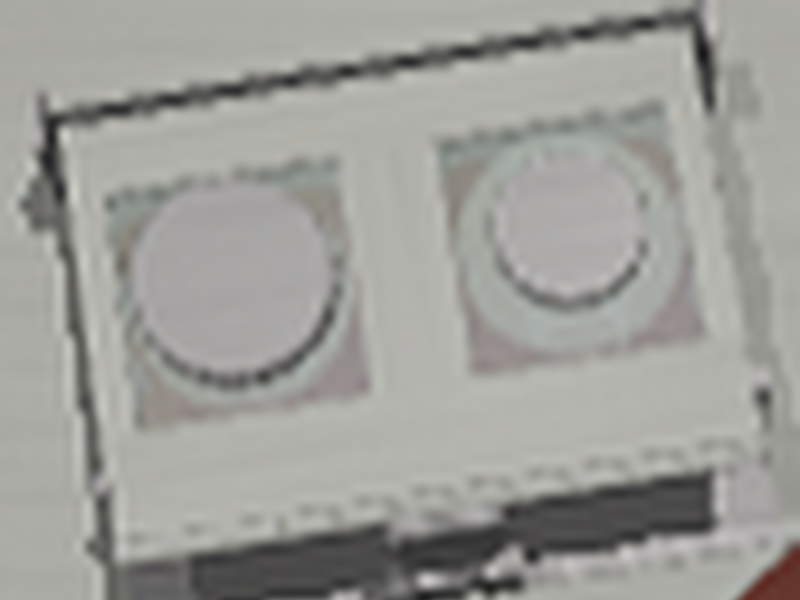

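```bash
cat > fit2.py <<'E'
from h import *
o=[187.5,157.5];k=800/84
T=np.array([[232,283],[570,222],[137,432],[370,390],[108,210],[340,162],[475,375],[703,338],[440,145],[663,105],[115,558],[760,455]])/k+o
S=np.array([[267.4,229.9],[245.9,210.4],[256.2,190.5],[295.5,229.2]])
def model(p):
    th,hx,dz,hw=p[3:7]
    L=lambda d,y:[hx-d*np.cos(th)-.0015*np.sin(th),y,.086+dz+d*np.sin(th)+.0015*np.cos(th)]
    caps=[[0,.053,.113],[0,-.053,.108]]
    pts=[L(d,y) for y0 in(.053,-.053) for d,y in((.107,y0+.0395),(.107,y0-.0395),(.033,y0+.0395),(.033,y0-.0395))]
    return np.vstack([proj('top',W(p,caps+pts+[L(.142,hw),L(.142,-hw)]))-T,proj('scene',W(p,caps+[L(.142,-hw),L(.142,hw)]))-S])
for fix in (None,0,.035,.07,.1):
    g=lambda p:np.r_[model(p).ravel(),0 if fix is None else 100*(p[3]-fix),p[4+1]/.0005]
    r=least_squares(g,[.54,.077,.164,.05,.066,0,.104],loss='soft_l1');print(fix,round(r.cost,2),np.round(r.x,4))
    if fix in(None,0):print(np.round(model(r.x),1).tolist())
E
python3 fit2.py
```

```text
None 8.52 [0.5407 0.0772 0.1619 0.0982 0.066  0.     0.1013]
[[-0.0, -0.7], [-0.2, 0.3], [-0.7, 0.1], [1.0, 0.2], [-0.9, 0.2], [0.6, 1.0], [-1.0, 0.3], [1.2, -0.1], [-1.1, 1.3], [1.3, 1.3], [0.2, -1.5], [0.2, -1.8], [0.1, 0.4], [0.6, -0.1], [-1.5, 0.6], [-0.5, 0.1]]
0 11.61 [5.407e-01 7.720e-02 1.661e-01 5.600e-03 6.760e-02 1.000e-04 1.020e-01]
[[-0.0, -0.6], [-0.2, 0.3], [-0.3, 0.4], [1.2, 0.4], [-0.8, 0.0], [0.5, 0.8], [-0.9, 0.5], [1.1, 0.0], [-1.2, 1.1], [1.1, 1.0], [0.5, -0.9], [0.3, -1.5], [0.1, 0.4], [0.5, -0.1], [-2.0, 2.9], [-0.8, 2.4]]
0.035 10.04 [5.407e-01 7.710e-02 1.655e-01 3.940e-02 6.700e-02 1.000e-04 1.017e-01]
0.07 8.88 [5.407e-01 7.710e-02 1.640e-01 7.250e-02 6.650e-02 1.000e-04 1.014e-01]
0.1 8.52 [0.5407 0.0772 0.1618 0.0998 0.066  0.     0.1013]
```

All the evidence agrees on a tilted frame resting on the catch. Slow creeping presses, which stop and settle at each step, don't get it over. I'll try one brisk continuous stroke at the centre, limited to about 35 N static, and then follow through.

```bash
python3 - <<'E'
from h import *
p=np.load('rack.npy')
P=W(p,[-.050,0,0])[0]
c=arm.read_tool_pos();q=arm.read_eef_rot()
t0=arm.read_time()
arm.movep([P[0],P[1],.20],quat(p[2]-np.pi/2))
f0=np.mean([arm.read_ft_force() for i in range(5)],0)
arm.line_to([P[0],P[1],.1645],.2)
def rep(s):
    f=np.mean([arm.read_ft_force() for i in range(3)],0)-f0;print(s,np.round(f,1),np.round(arm.read_tool_pos(),4),round(arm.read_time(),2));return f
f=rep('hit');arm.pause(.15);f=rep('hold')
if f[2]<20:
    for z in np.arange(.163,.156,-.001):
        arm.line_to([P[0],P[1],z],.1);f=rep(round(z,4))
        if f[2]>18:break
E
```

```text
hit [-0.7  0.5  0.7] [0.491  0.0672 0.1643] 29.98
hold [-1.3  0.7 -0.2] [0.4918 0.068  0.1653] 30.13
0.163 [-0.6  1.   0.3] [0.4914 0.0688 0.1633] 30.38
0.162 [-0.8  0.1 -0.1] [0.4913 0.0688 0.162 ] 30.63
0.161 [-0.8  0.3 -0.3] [0.4913 0.0688 0.1609] 30.88
0.16 [-1.1  1.6  2.2] [0.4915 0.0687 0.1602] 31.13
0.159 [-3.5  1.1 10.6] [0.4914 0.0687 0.1601] 31.38
0.158 [-4.8  0.6 16.7] [0.4915 0.0686 0.16  ] 31.63
0.157 [-7.2 -0.3 24.6] [0.4915 0.0685 0.1598] 31.88
```

The frame snapped through. The top face is now rigid at tip height ≈87.3 mm, matching the given shut height of 87.5 mm. Next: over the cap, open, descend and grip.

```bash
python3 - <<'E'
from h import *
p=np.load('rack.npy');yaw=p[2]-np.pi/2
C=W(p,[0,.053,0])[0]
c=arm.read_tool_pos();arm.line_to([c[0],c[1],.215],.3)
arm.line_to([C[0],C[1],.215],.3)
arm.move_gripper(.9)
arm.line_to([C[0],C[1],.175],.25)
f0=np.mean([arm.read_ft_force() for i in range(5)],0);np.save('f0.npy',f0)
arm.line_to([C[0],C[1],.1575],.12)
f=np.mean([arm.read_ft_force() for i in range(5)],0)-f0;print(f,arm.read_opening(),arm.read_tool_pos())
if abs(f[2])<8:
    arm.move_gripper(.0,90)
    f=np.mean([arm.read_ft_force() for i in range(5)],0)-f0;print(f,arm.read_opening(),arm.read_tool_pos(),arm.read_wrist_torque())
print(arm.read_joint_positions(),arm.read_time())
a=snapshot("scene");cv2.imwrite("pics/s6.png",cv2.resize(a[170:260,205:325],(800,600),interpolation=cv2.INTER_CUBIC))
E
```

```text
[-0.02381835  0.234773   -0.90830708] 0.8989075514457547 [0.53226172 0.12917485 0.15825846]
[-1.09666166 -0.57768708  3.45586096] 0.7316543295239274 [0.53278562 0.12872822 0.15926681] [-0.26484703  0.28840424 -0.017036  ]
[-0.56839636  0.68852143  0.4602983   1.88562971 -0.46936818  0.67301351
 -1.23331584] 34.2083
```

View pics/s6.png

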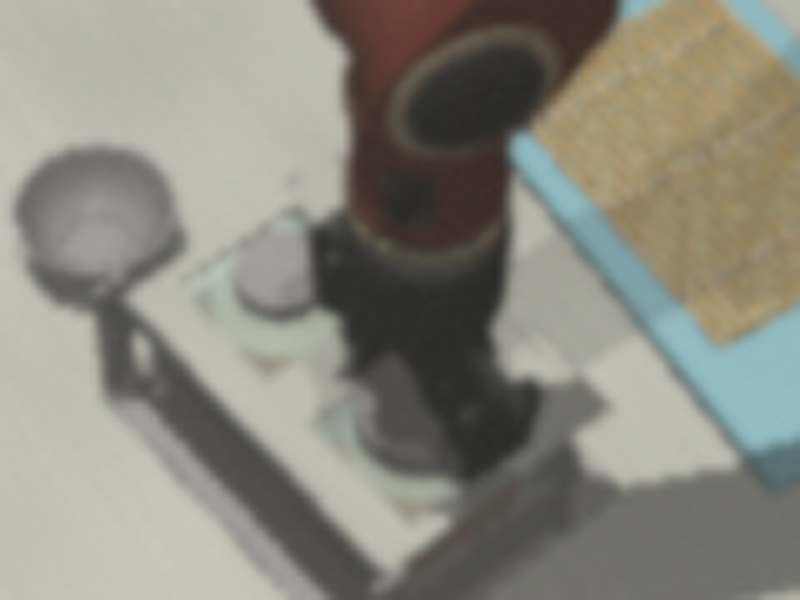

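The gripper holds the large cap (opening 0.73, about 62 mm against the 64 mm cap), with the jaws straddling it at (400,420) and small forces. Now the turn of 1.55 rad, following the rise by force.

```bash
python3 - <<'E'
from h import *
p=np.load('rack.npy');yaw=p[2]-np.pi/2
f0=np.load('f0.npy')
q0=Ro.from_quat(arm.read_eef_rot());c=arm.read_tool_pos();x,y=.53226,.12917;z=.1585
for a in np.linspace(0,1.55,7)[1:]:
    q=quat(yaw+a);j0=np.array(arm.read_joint_positions());j=arm.ik([x,y,z],q)
    if j is None or np.abs(np.array(j)-j0)[:6].max()>.35: print('ik',j);break
    arm.move_j(j)
    f=np.mean([arm.read_ft_force() for i in range(4)],0)-f0;m=arm.read_wrist_torque()
    ang=(Ro.from_quat(arm.read_eef_rot())*q0.inv()).as_rotvec()[2]
    print(round(a,2),round(ang,3),np.round(f,1),np.round(m,2),np.round(arm.read_tool_pos(),4),round(arm.read_opening(),3),round(arm.read_time(),2))
    if np.linalg.norm(f)>35:break
    z+=.0004+np.clip(f[2]*.0001,-.0006,.0008)
E
```

```text
0.26 0.254 [ 0.7 -0.8  4.1] [-0.14  0.03  0.14] [0.5332 0.1291 0.1597] 0.726 34.56
0.52 0.51 [0.6 0.6 3.9] [-0.06 -0.11  0.07] [0.5331 0.1293 0.16  ] 0.724 34.86
0.78 0.768 [-0.2  0.   3. ] [ 0.1  -0.18  0.03] [0.5325 0.1292 0.1602] 0.728 35.16
1.03 1.025 [ 0.5 -1.1  1.6] [-0.1  -0.1   0.02] [0.532  0.129  0.1605] 0.724 35.46
1.29 1.284 [-0.3  0.4  0.2] [-0.01  0.01 -0.03] [0.5317 0.1291 0.1608] 0.725 35.76
1.55 1.542 [ 0.2 -1.1 -1.4] [-0.03 -0.02  0.01] [0.5317 0.1291 0.1612] 0.729 36.06
```

```bash
python3 - <<'E'
from h import *
f0=np.load('f0.npy')
c=arm.read_tool_pos();x,y=.5319,.1292
for dz,v in((.003,.03),(.006,.05),(.0315,.06)):
    arm.line_to([x,y,.1612+dz],v)
    f=np.mean([arm.read_ft_force() for i in range(5)],0)-f0;print(dz,np.round(f,1),np.round(arm.read_tool_pos(),4),arm.read_opening(),arm.read_time())
    if f[2]<-15:break
a=snapshot("scene")[165:260,200:330];b=snapshot("top")[150:240,180:290]
cv2.imwrite("pics/s7.png",cv2.resize(a,(800,585),interpolation=cv2.INTER_CUBIC))
E
```

```text
0.003 [-0.6 -0.2 -1. ] [0.5318 0.1294 0.1643] 0.7252624789366937 36.3083
0.006 [ 0.1  0.9 -2.6] [0.532  0.1293 0.1675] 0.7258449694132151 36.5583
0.0315 [ 0.2 -0.6 -2.5] [0.5319 0.1292 0.1931] 0.7238718341356446 37.1333
```

View pics/s7.png

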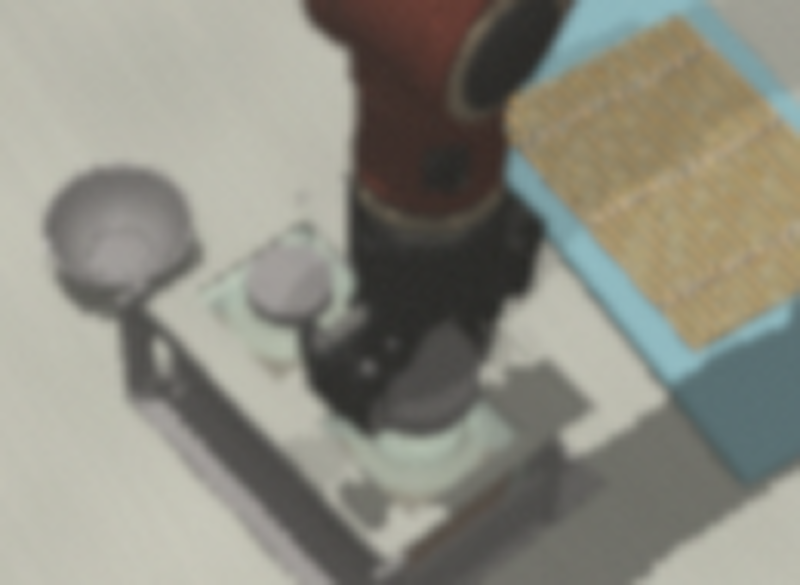

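The cap (430,385) is in the jaws, level and clear above the glass neck at (430,440). The frame is down, both jars are in their pockets and the bowl hasn't moved. Handing in.

```bash
python3 -c "
from station import arm,ticket
print(arm.read_opening(),arm.read_tool_pos(),arm.read_time());ticket.finish_job();print(arm.read_time())"
```

```text
0.7274317896861952 [0.53164212 0.12915738 0.19247516] 37.2333
the job is handed in; nothing more can be done
the job is handed in; nothing more can be done
```

I latched the frame, opened the wide-mouthed jar and handed in at 37 s with the gripper still holding its cap. The cap is level, about 2 cm above the mouth by tool height.

- **Frame:** Four slow presses of 23–34 N left it resting on the catch at about 0.07 rad. I don't know why those were refused at more than the stated 12 N. A brisk continuous stroke then took it through. Its top face afterwards stood rigid at about 87.3 mm under 25 N, against 87.5 mm given for shut. I didn't check the latch by pulling up.
- **Extra contact:** To settle whether the frame was shut, I touched bare counter once with the closed fingertips, at about 6 N.
- **Cap:** I gripped it with 90 N and turned it 1.54 rad anticlockwise. It came straight up with only 2–3 N on the wrist, so the threads had let go. The measured turn is the gripper's; I didn't check the cap itself for slip.
- **Last checks:** The final scene picture shows the cap clear above the neck, the frame down, both jars in their pockets and the bowl in place. The grip opening stayed at 0.73. The picture didn't cover the tin, tongs, paddle, bottle or tub, but the arm went nowhere near them at low height.

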